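# Close a badge on the sprung hand press and hold it on the stop

### The job

Close a 45 mm badge on the little hand press: drop the smaller of the two loose white pin backs into the press's open lower die, then fit the smaller of the two knobbed upper dies (it already carries the picture shell) nose-down into the same lower die and press it straight down against the sprung ejector until its flange is hard down on the lower die's rim all round. Keep pressing: the ejector lifts it as soon as you ease off and the shell's adhesive ring needs the pressure, so the job finishes with you still holding the upper die down on its stop. Leave the larger back and upper die, the finished badges, the paint jars and the brush where they are.

Things in the scene. Friction and masses are not known exactly. Their poses are not given: they have to be found in the camera images.
- press: Badge press, fixed to the table: grey base plate 150 x 112 x 14 mm with an aluminium lower die ring standing in its middle (outside diameter 84 mm, bore 50 mm, rim 50 mm above the table). Origin on the table under the centre of the ring; z up, x along the plate's long side.
- die_rim (a point): Centre of the mouth of the lower die's bore, at rim height (50 mm above the table). The floor of the bore is the sprung ejector pad, 14 mm below this point when not pressed.
- ejector (a joint): How far the ejector pad (48 mm disc, the floor of the lower die) is pushed down, in m: 0 = up; springs back when released. 6 N starts it moving, then 1 N more per mm. With the 45 mm back on it and the upper die's flange down on the rim it reads 0.008 (14 N).
- back45_mid (a point): The smaller pin back: loose white plastic disc, 44 mm diameter, 6 mm thick, about 14 g, lying flat on the table the right way up (plain dished side up). Point at its centre, 3 mm above its underside.
- die45_knob (a point): The smaller upper die, standing loose on the table on its nose, 70 mm tall, about 0.28 kg. From below: nose 46 mm diameter, 16 mm high with a 3 mm chamfered foot; flange 72 mm diameter, 12 mm thick; neck 22 mm diameter, 8 mm high; black knob 38 mm diameter, 34 mm high with a flat top. This point is the centre of the knob, 53 mm above the foot of the nose and 17 mm below the knob's top; z along the die's axis, up.
- die45_seat (a point): Centre of the underside of the smaller upper die's flange, 16 mm above the foot of its nose, 37 mm below the knob's centre. It coincides with die_rim when the die is hard on its stop.
- back58_mid (a point): The larger pin back (58 mm diameter, 6 mm thick white disc), not wanted; its centre.
- die58_knob (a point): The larger upper die (nose 60 mm, flange 90 mm diameter, same height and knob), not wanted; centre of its knob.
- badge_a_mid (a point): Finished domed badge, 46 mm diameter, 8 mm high, white with a green dot; its centre. Bystander.
- badge_b_mid (a point): Finished domed badge, 46 mm diameter, 8 mm high, dark green with an ochre dot; its centre. Bystander.
- jar_a_mid (a point): Small paint jar, 40 mm diameter, 64 mm tall; its centre. Bystander.
- jar_b_mid (a point): Small paint jar, same size; its centre. Bystander.
- jar_c_mid (a point): Small paint jar, same size; its centre. Bystander.
- brush_grip (a point): Paint brush 190 mm long lying on the table; a point on its handle. Bystander.
Mind the look-alikes: they are no part of the job. What is shaped like the part that bears back45_mid but red is not meant. What is shaped like the part that bears die45_knob but blue is not meant.

How it is judged:
On the way:
1. the 45 mm back lies flat on the ejector in the lower die, let go, with no upper die in it yet (horizontal distance between back45_mid and die_rim below 0.005 m and z of back45_mid in the frame of die_rim below -0.009 m and angle between back45_mid's own z axis and vertical below 0.08 rad and contact force between back45 and the fingers below 0.05 N and value of joint ejector below 0.002 m and distance between die45_seat and die_rim above 0.02 m), for 0.2 s.
At the end, for the whole second after the job is handed in: To the end the robot holds the smaller upper die down: flange within 1.2 mm of the rim, bearing on it (over 0.5 N), within 5 mm of centre, upright within 0.05 rad and still; ejector down 6.8 mm or more, the 45 mm back flat (0.08 rad) and centred (5 mm) between nose and pad (horizontal distance between each of back45_mid, die45_seat and die_rim below 0.005 m and z of back45_mid in the frame of die_rim below -0.0165 m and angle between back45_mid's own z axis and vertical below 0.08 rad and value of joint ejector above 0.0068 m and z of die45_seat in the frame of die_rim below 0.0012 m and angle between die45_seat's own z axis and vertical below 0.05 rad and contact force between die45 and press above 0.5 N and (contact force between die45 and the arm above 2 N or contact force between die45 and the fingers above 2 N) and linear speed of die45 below 0.02 m/s); the arm keeps its last pose, push and grip.
It fails at once if the larger back or the larger upper die is moved by more than 3 cm (distance of any of back58_mid, die58_knob from where it was at the start of the episode above 0.03 m).
It fails at once if a finished badge, a paint jar or the brush is moved by more than 3 cm (distance of any of badge_a_mid, badge_b_mid, jar_a_mid, jar_b_mid, jar_c_mid, brush_grip from where it was at the start of the episode above 0.03 m).
It also fails if it takes over 51 s, if anything falls off the work surface, if the arm or the gripper's body presses on something with over 40 N, if the wrist force passes 120 N, or if a joint passes its speed limit or range.

### The arm

A 7-joint arm with a two-finger parallel gripper is mounted at the origin on the work surface. World frame = base frame: x ahead of the robot, y to its left, z up, the work surface at z = 0. Lengths are in m, angles in rad, forces in N, time in s.
With the tool pointing down it reaches from about 0.4 to 0.875 m from the base axis. Payload 19.3 kg.
Tool frame: the origin (TCP) lies where the fingers leave the gripper's body, on its centre line; the fingertips stand bot.tip_reach ahead of it and the grasp point (between the pads) lies 54 mm ahead of it (bot.tip_reach is the distance from the TCP to the fingertips, in m); z points along the fingers, y is the line along which they close (so a half turn about z gives the same grasp; the last joint's range is limited). The gripper opens to 85 mm and grips with 20 to 120 N. Pads are 22 mm wide; open, the fingers measure 114 mm over their backs; the gripper's body (76 mm by 85 mm) begins 54 mm behind the grasp point. The pads swing forward as they close: fully open they stand 13 mm farther back than shut.
Start: joints at [-0.07, 0.521, -0.036, 1.599, 0.021, 1.021, -0.113], TCP at [0.625, -0, 0.304] pointing down, gripper open.
Joint ranges: [-2.91, 2.91], [-0.3, 2.13], [-1.5, 1.42], [0.17, 2.43], [-1.26, 4.41], [0.16, 1.93], [-2.52, 2.52]. Speed limits (rad/s): [1.89, 1.89, 2.39, 2.39, 3.01, 3.01, 3.01].

### API

Orientations are given as [roll, pitch, yaw] about the fixed x, y, z axes, in that order (R = Rz(yaw) Ry(pitch) Rx(roll)).
In Python, from workcell import bot gives the robot as it stands. The module is installed in compiled form; this text tells all that it offers.
- The arm moves only by the shell command python3 -m jog 'ROWS' [FORCE]. ROWS is JSON, a list that holds one entry, the list of rows, each a list of 7 numbers: the shift along the tool's x, y, z in mm, then the turn, a rotation vector about the tool's x, y, z in rad, then the opening, from 0 (shut) to 1 (fully open). In form: [[[tx, ty, tz, wx, wy, wz, fingers], ...]]. A call has 1 to 5 rows; each row shifts and turns the commanded pose from where the row before left it, along the tool's axes as they then stand; what a row does not reach is not made up. A row lasts 1/10 s, in which the tool goes at most 50 mm and 8.59 degrees, less where a joint would pass 70% of its speed; a pose out of reach is approached as far as the arm can. A call is refused whole if a number of a shift passes 50 or a number of a turn 0.15, either way. A call with a gripper value outside its range is refused whole. The fingers move at their own pace and stop on an object; FORCE is the grip in N (left out, the last holds). Time passes only in rows, so rows that do not move let the fingers close. It gives the time, the measured TCP pose, the force, the opening and the grip force at its end, in the units of the state.
- bot.observe(): the state, without advancing time (a new reading comes with each control period).
- bot.grab_frame(name): name is "scene" or "side" or "wrist"; returns a dict with "img" (420x560x3 uint8, red, green, blue), "intrinsics" (3x3 intrinsics, pixels), "k1" (the pictures are not rectified: a ray, as slopes to the right and down, at radius r is drawn at 1 + k1 r^2 times it, then the intrinsics apply), "R" (3x3) and "t" (3): a world point X has camera coordinates R X + t; the wrist camera has in their place "tool_from_camera" (4x4, takes a point from camera to tool coordinates, whose origin is the TCP and whose axes are the flange's). Camera axes: x right, y down, z forward; pixel columns grow to the right and rows downward; lengths in m; the calibration is good to about 2 mm. A picture is of the moment at which its call begins: read the wrist's pose just before it. There is no depth.
- bot.job_done(): hands the job in; it is judged then, once.
Trained networks look in a picture, given as the dict that the camera call returned (one of the last four; its "shot" number tells which), for a name from the list of things; names that differ only in an ending like _2 or _b are one class to them, and where a whole thing is asked for, a point or a joint stands for the part that bears it (a point fixed in the world has none). Each returns a list of dicts, best first, with "conf" (0 to 1); they miss things now and then, are a little off and sometimes report something else, mostly with a low value. They report only what shows in the picture. A call takes as long as a camera call. They do not tell look-alikes from the thing itself.
- bot.trace(query, picture): "region" (420x560 bool, what is visible of it).
- bot.spot_point(query, picture): "xyz" ([x, y, z] in m, in world coordinates, good to about 4 mm: a listed point, or the origin of a listed thing).
The state is a dict: "clock": time; "qpos": joint angles; "qd": joint speeds; "joint_efforts": joint torques, N m; "position": TCP position; "tool_rot": TCP orientation; "force": force on the tool from outside, world axes, zero at the start; "moment": the same for the moment, N m; "grip_width": finger opening in m; "finger_force": force on a finger pad.
Only numpy, scipy, OpenCV 4.12 (cv2) and the standard library are available. Lean on these libraries where they do the work, as an engineer would, in place of code of your own. Each camera call takes 0.05 s, during which the arm holds its last target. There are 200 camera calls.

## Working session

There is one attempt and no reset: what is moved stays moved. The work goes in short steps, Python scripts to look and compute and a shell command to move; the robot and the scene stay as the last step left them, time stands still between calls to the robot, and variables do not carry over. Pictures are saved under pics/ and viewed, at most 10 in all, crops included, and the job is handed in when it is done.

```bash
mkdir -p pics; cat > h.py <<'E'
import numpy as np, cv2
from workcell import bot
def save(n,img): cv2.imwrite('pics/'+n,cv2.cvtColor(img,cv2.COLOR_RGB2BGR))
def proj(f,X):
    c=f['R']@np.array(X)+f['t']; s=c[:2]/c[2]; s=s*(1+f['k1']*(s@s)); K=f['intrinsics']
    return K[:2,:2]@s+K[:2,2]
E
python3 - <<'E'
from h import *
s=bot.observe(); print({k:np.round(v,3).tolist() for k,v in s.items()}, bot.tip_reach)
a=bot.grab_frame('scene'); b=bot.grab_frame('side')
save('a.png',a['img']); save('b.png',b['img'])
for n in ['press','die_rim','back45_mid','die45_knob','back58_mid','die58_knob']:
  for nm,f in (('scene',a),('side',b)):
    for d in bot.spot_point(n,f)[:4]: print(n,nm,round(d['conf'],2),np.round(d['xyz'],3),proj(f,d['xyz']).round())
E
```

```text
{'clock': 0.0, 'qpos': [-0.07, 0.522, -0.036, 1.6, 0.021, 1.021, -0.113], 'qd': [0.001, -0.001, -0.001, -0.001, -0.001, 0.001, 0.0], 'joint_efforts': [-0.004, -92.711, 1.978, -36.993, 0.018, 0.008, -0.0], 'position': [0.625, -0.0, 0.303], 'tool_rot': [-3.14, 0.0, 1.571], 'force': [0.247, -0.128, 0.805], 'moment': [0.006, -0.012, 0.01], 'finger_force': 0.0, 'grip_width': 0.085} 0.0726
press scene 0.59 [ 0.624  0.017 -0.   ] [287. 244.]
press side 0.73 [0.629 0.02  0.001] [280. 218.]
die_rim scene 0.96 [0.628 0.018 0.055] [285. 233.]
die_rim scene 0.3 [0.494 0.19  0.054] [381. 241.]
die_rim side 0.64 [0.628 0.022 0.049] [280. 205.]
die_rim side 0.53 [0.456 0.358 0.01 ] [191. 176.]
die_rim side 0.35 [0.491 0.19  0.056] [216. 186.]
back45_mid scene 0.45 [ 0.485 -0.194  0.001] [264. 164.]
back45_mid side 0.55 [ 0.397 -0.231 -0.002] [241. 302.]
die45_knob scene 0.83 [ 0.613 -0.374  0.049] [180. 144.]
die45_knob scene 0.82 [ 0.608 -0.262  0.055] [210. 164.]
die45_knob scene 0.17 [0.455 0.358 0.011] [449. 284.]
die45_knob side 0.84 [ 0.619 -0.373  0.053] [356. 296.]
die45_knob side 0.7 [ 0.609 -0.267  0.054] [327. 267.]
back58_mid scene 0.56 [0.628 0.255 0.002] [364. 309.]
back58_mid side 0.67 [0.627 0.26  0.004] [248. 179.]
back58_mid side 0.67 [0.771 0.088 0.002] [310. 195.]
die58_knob scene 0.72 [0.495 0.195 0.053] [383. 243.]
die58_knob scene 0.16 [ 0.778 -0.17   0.034] [183. 231.]
die58_knob side 0.95 [0.487 0.192 0.057] [215. 186.]
```

View pics/a.png

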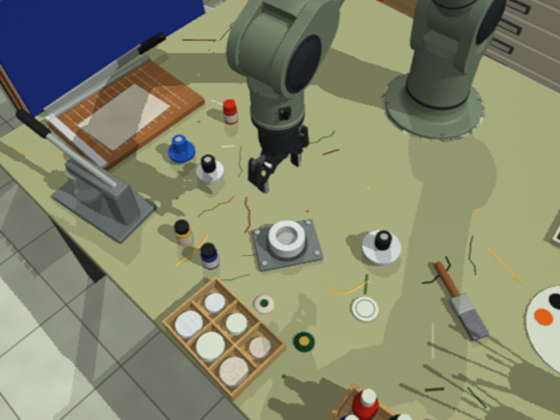

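View pics/b.png

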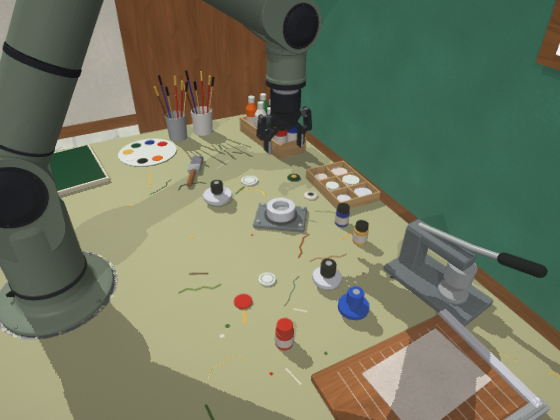

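The white discs and dies are:
- Side (267,279): small white disc. It is the unwanted red look-alike's twin in shape; the red one is at (243,301).
- Side (249,181): white disc, the larger back.
- Upper dies: white at side (327,270), blue look-alike at (354,302), and the larger white one at (217,190).

The targets are the white disc at (267,279) and the white die at (327,270). I'll confirm both in a crop and measure them.

```bash
cat >> h.py <<'E'
def ray(f,uv,z,T=None):
    K=f['intrinsics']; d=np.linalg.inv(K)@np.array([uv[0],uv[1],1.]); s=d[:2].copy()
    for _ in range(20): s=d[:2]/(1+f['k1']*(s@s))
    c=np.array([s[0],s[1],1.])
    if T is None: R=f['R'].T; o=-R@f['t']
    else: R,o=T[:3,:3],T[:3,3]
    v=R@c; return o+v*(z-o[2])/v[2]
from scipy.spatial.transform import Rotation as Ro
def wristT(f,s):
    T=np.eye(4); T[:3,:3]=Ro.from_euler('xyz',s['tool_rot']).as_matrix(); T[:3,3]=s['position']
    return T@f['tool_from_camera']
E
python3 - <<'E'
from h import *
b=bot.grab_frame('side'); im=b['img']
save('c.png',cv2.resize(im[230:330,190:390],None,fx=4,fy=4,interpolation=cv2.INTER_CUBIC))
# white blob near (267,279)
m=((im.min(2)>150)).astype('uint8'); n,l,st,c=cv2.connectedComponentsWithStats(m)
for i in range(1,n):
    if 20<st[i,4]<600 and 230<c[i][1]<330 and 190<c[i][0]<390: print(st[i],c[i].round(1),ray(b,c[i],.006).round(3))
print(ray(b,(267,279),.006))
for q in ('back45_mid','die45_knob'):
    for d in bot.trace(q,b)[:3]:
        ys,xs=np.where(d['region']); print(q,d['conf'],xs.mean(),ys.mean(),len(xs),np.ptp(xs))
E
```

```text
[312 266  22  23 214] [320.5 279.1] [ 0.601 -0.255  0.006]
[258 272  18  14 199] [266.5 278.2] [ 0.481 -0.193  0.006]
[332 278   6   8  21] [334.3 281. ] [ 0.629 -0.276  0.006]
[293 308  15   5  33] [299.7 309.8] [ 0.506 -0.318  0.006]
[ 0.48086342 -0.19610994  0.006     ]
back45_mid 0.52 266.6102564102564 279.4974358974359 195 17
back45_mid 0.49 241.9145299145299 300.85042735042737 234 18
die45_knob 0.94 353.7342233009709 303.5873786407767 824 31
```

View pics/c.png

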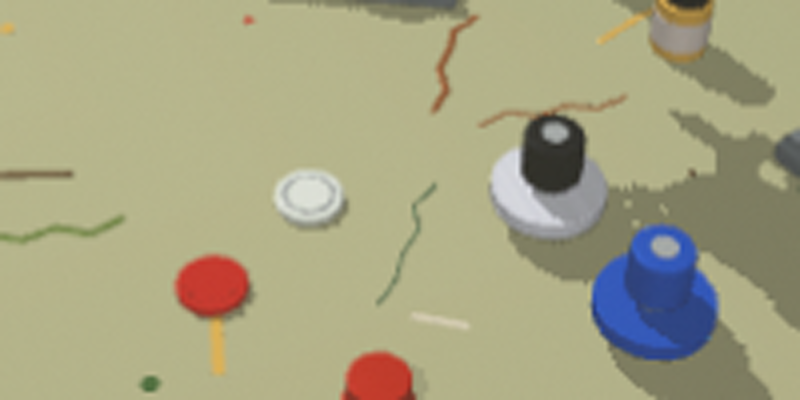

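The crop shows the plain white 44 mm disc at crop (310,197), beside the red look-alike. The white die with the black knob is at crop (550,180), beside the blue one. I'll move above the back.

```bash
python3 -m jog '[[[-39,-28,10,0,0,0,1],[-39,-28,10,0,0,0,1],[-39,-28,20,0,0,0,1],[-39,-28,20,0,0,0,1],[-38,-28,20,0,0,0,1]]]' 40; python3 -m jog '[[[0,0,20,0,0,0,1],[0,0,0,0,0,0,1],[0,0,0,0,0,0,1]]]'
cat > look.py <<'E'
from h import *
import sys
s=bot.observe(); f=bot.grab_frame('wrist'); save(sys.argv[1],f['img']); T=wristT(f,s)
print(s['clock'],np.round(s['position'],4),np.round(s['tool_rot'],4),bot.tip_reach)
for n,z in zip(sys.argv[2::2],map(float,sys.argv[3::2])):
    for d in bot.trace(n,f)[:2]:
        ys,xs=np.where(d['region']); (cx,cy),r=cv2.minEnclosingCircle(np.c_[xs,ys].astype('f4'))
        print(n,'trace',round(d['conf'],2),xs.mean().round(1),ys.mean().round(1),cx,cy,r,ray(f,(xs.mean(),ys.mean()),z,T).round(4),ray(f,(cx,cy),z,T).round(4))
    for d in bot.spot_point(n,f)[:2]: print(n,'spot',round(d['conf'],2),np.round(d['xyz'],4))
E
python3 look.py d.png back45_mid 0.005
```

```text
clock: 1.35
position: [0.4867, -0.1913, 0.2256]
tool_rot: [3.141, 0.0, 1.571]
force: [2.3, -0.8, -0.9]
grip_width: 0.0857
finger_force: 0.0
clock: 1.65
position: [0.4884, -0.1894, 0.2063]
tool_rot: [3.141, -0.0, 1.572]
force: [0.6, -0.2, -0.0]
grip_width: 0.0853
finger_force: 0.0
1.65 [ 0.4884 -0.1894  0.2063] [ 3.1415e+00 -4.0000e-04  1.5716e+00] 0.0726
back45_mid trace 0.84 269.1 204.5 268.6550598144531 204.212158203125 24.609785079956055 [ 0.482  -0.1901  0.005 ] [ 0.4816 -0.1899  0.005 ]
back45_mid trace 0.71 183.6 244.7 183.7413787841797 243.94827270507812 22.824783325195312 [ 0.3999 -0.2305  0.005 ] [ 0.4001 -0.2296  0.005 ]
back45_mid spot 0.94 [ 0.4773 -0.1947  0.003 ]
back45_mid spot 0.58 [ 0.3974 -0.2322  0.0007]
```

View pics/d.png

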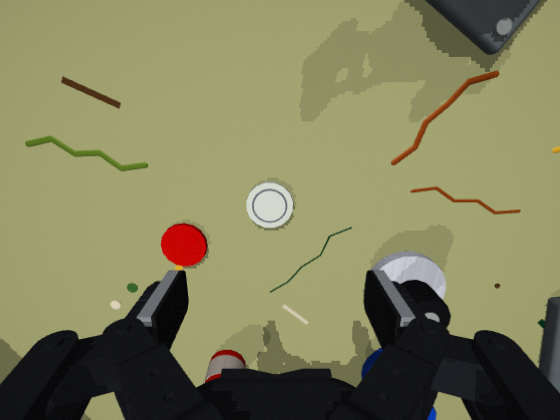

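```bash
python3 -m jog '[[[-2,-6,30,0,0,0,0.7],[0,0,40,0,0,0,0.7],[0,0,35,0,0,0,0.7],[0,0,15,0,0,0,0.7],[0,0,0,0,0,0,0.7]]]';  python3 -m jog '[[[0,0,0,0,0,0,0.7],[0,0,0,0,0,0,0.7]]]'; python3 look.py e.png back45_mid 0.005
```

```text
clock: 2.3
position: [0.4816, -0.1912, 0.0846]
tool_rot: [-3.139, -0.001, 1.572]
force: [-0.3, -0.9, 0.9]
grip_width: 0.06
finger_force: 0.0
clock: 2.5
position: [0.4827, -0.1921, 0.0873]
tool_rot: [3.14, 0.001, 1.571]
force: [-0.2, -0.3, 0.4]
grip_width: 0.06
finger_force: 0.0
2.5 [ 0.4827 -0.1921  0.0873] [3.1396e+00 6.0000e-04 1.5711e+00] 0.0726
back45_mid trace 0.68 131.9 304.9 131.5 310.0 33.47023391723633 [ 0.4    -0.2172  0.005 ] [ 0.3993 -0.2206  0.005 ]
back45_mid trace 0.58 275.0 261.3 274.7029724121094 261.8446044921875 39.88875961303711 [ 0.482  -0.1896  0.005 ] [ 0.4818 -0.1899  0.005 ]
back45_mid spot 0.6 [ 0.4799 -0.1974  0.0037]
```

View pics/e.png

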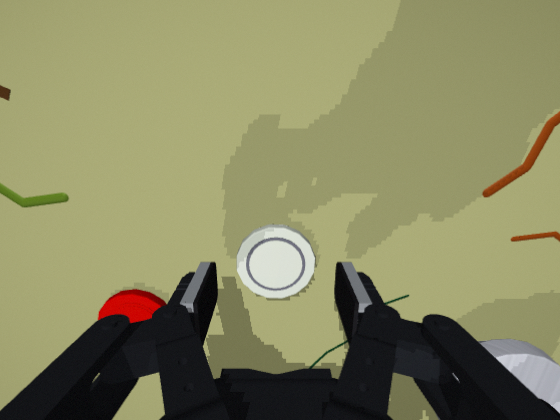

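The disc is centred between the open fingers, at about (275,262). I'll lower in steps until contact.

```bash
python3 -m jog '[[[2,0,10,0,0,0,0.6],[0,0,3,0,0,0,0.6],[0,0,0,0,0,0,0.6]]]';  python3 -m jog '[[[0,0,2,0,0,0,0.6],[0,0,0,0,0,0,0.6]]]'; python3 -m jog '[[[0,0,2,0,0,0,0.6],[0,0,0,0,0,0,0.6]]]'
```

```text
clock: 2.95
position: [0.4815, -0.1899, 0.0722]
tool_rot: [-3.14, -0.0, 1.571]
force: [-0.9, -0.5, -0.3]
grip_width: 0.0508
finger_force: 0.0
clock: 3.15
position: [0.4818, -0.1901, 0.0707]
tool_rot: [-3.141, -0.0, 1.571]
force: [-0.3, 0.6, 0.1]
grip_width: 0.0513
finger_force: 0.0
clock: 3.35
position: [0.4819, -0.1902, 0.0694]
tool_rot: [3.141, 0.0, 1.571]
force: [-2.1, 0.1, 10.3]
grip_width: 0.0512
finger_force: 5.4
```

```bash
python3 -m jog '[[[0,0,-5,0,0,0,0.6],[0,0,0,0,0,0,0.6],[0,0,0,0,0,0,0.4],[0,0,0,0,0,0,0.4],[0,0,0,0,0,0,0.4]]]' 30; python3 -m jog '[[[0,0,0,0,0,0,0.4],[0,0,-5,0,0,0,0.4],[0,0,-20,0,0,0,0.4],[0,0,-30,0,0,0,0.4],[0,0,0,0,0,0,0.4]]]'; python3 -m jog '[[[0,0,0,0,0,0,0.4]]]';python3 look.py e2.png back45_mid 0.05
```

```text
clock: 3.85
position: [0.482, -0.1902, 0.0744]
tool_rot: [3.141, 0.0, 1.571]
force: [-2.1, 0.5, 14.1]
grip_width: 0.0413
finger_force: 28.4
clock: 4.35
position: [0.483, -0.1906, 0.1318]
tool_rot: [3.138, 0.001, 1.57]
force: [0.6, -0.1, -0.6]
grip_width: 0.0411
finger_force: 30.4
clock: 4.45
position: [0.4821, -0.1901, 0.1294]
tool_rot: [3.14, 0.0, 1.571]
force: [-0.3, 0.8, -1.0]
grip_width: 0.041
finger_force: 30.4
4.45 [ 0.4821 -0.1901  0.1294] [3.1404e+00 3.0000e-04 1.5707e+00] 0.0726
back45_mid trace 0.93 275.6 275.8 275.5 276.5 41.74336242675781 [ 0.4816 -0.1948  0.05  ] [ 0.4816 -0.1952  0.05  ]
back45_mid trace 0.76 162.1 286.4 162.0 287.0 31.40073585510254 [ 0.4192 -0.2013  0.05  ] [ 0.4191 -0.2017  0.05  ]
back45_mid spot 0.67 [ 0.4791 -0.1944  0.0591]
back45_mid spot 0.66 [ 0.3966 -0.2332  0.0018]
```

View pics/e2.png

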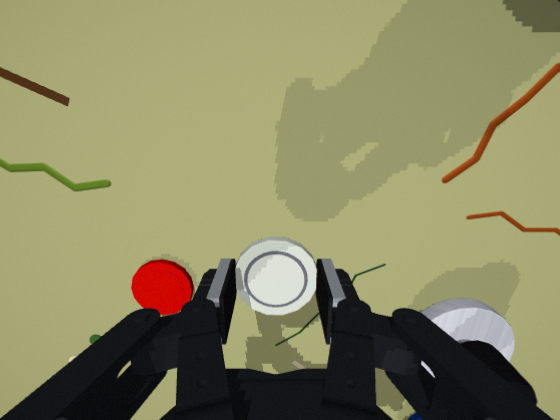

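The disc is held at (276,276), and the pads are at its sides. I'll carry it to above the press.

```bash
python3 -m jog '[[[0,0,-40,0,0,0,0.4],[35,24,-10,0,0,0,0.4],[35,24,0,0,0,0,0.4],[35,24,0,0,0,0,0.4],[35,24,0,0,0,0,0.4]]]'; python3 -m jog '[[[35,25,0,0,0,0,0.4],[35,25,0,0,0,0,0.4],[0,0,0,0,0,0,0.4],[0,0,0,0,0,0,0.4],[0,0,0,0,0,0,0.4]]]'
python3 look.py f.png back45_mid 0.11
python3 - <<'E'
from h import *
a=bot.grab_frame('scene'); b=bot.grab_frame('side')
for nm,f in (('scene',a),('side',b)):
    for q in ('die_rim','back45_mid'):
        for d in bot.spot_point(q,f)[:2]: print(q,nm,round(d['conf'],2),np.round(d['xyz'],4),proj(f,d['xyz']).round())
save('g.png',np.hstack([cv2.resize(x['img'][v-60:v+60,u-60:u+60],(400,400),interpolation=cv2.INTER_CUBIC) for x,u,v in ((a,290,215),(b,282,190))]))
E
```

```text
clock: 5.1
position: [0.5783, -0.0485, 0.1782]
tool_rot: [-3.14, 0.0, 1.571]
force: [-0.2, -0.5, -0.0]
grip_width: 0.0409
finger_force: 30.6
clock: 5.6
position: [0.6273, 0.019, 0.1782]
tool_rot: [-3.14, 0.001, 1.57]
force: [-0.1, -0.3, -0.7]
grip_width: 0.041
finger_force: 30.6
5.6 [0.6273 0.019  0.1782] [-3.1402e+00  7.0000e-04  1.5700e+00] 0.0726
back45_mid trace 0.57 275.3 276.0 275.476318359375 276.5514831542969 42.03745651245117 [0.6265 0.0206 0.11  ] [0.6266 0.0203 0.11  ]
back45_mid spot 0.73 [0.6286 0.0164 0.1059]
die_rim scene 0.82 [0.6257 0.0154 0.0542] [285. 232.]
back45_mid scene 0.48 [0.6285 0.0162 0.1068] [284. 221.]
back45_mid scene 0.21 [ 0.7811 -0.0777  0.0336] [209. 256.]
die_rim side 0.71 [0.6256 0.0244 0.0508] [279. 204.]
die_rim side 0.56 [ 0.43   -0.3755  0.0326] [282. 333.]
back45_mid side 0.54 [ 0.3943 -0.236   0.0043] [241. 302.]
back45_mid side 0.53 [0.6249 0.0165 0.1131] [280. 188.]
```

View pics/f.png

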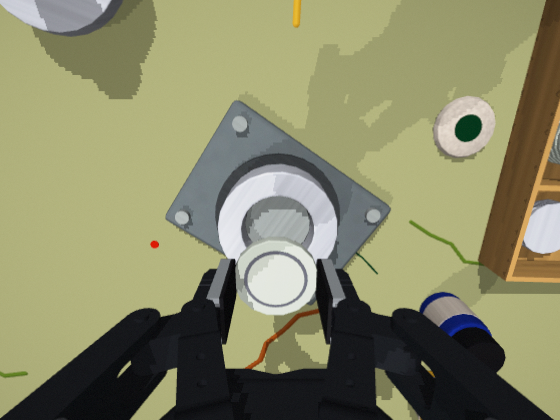

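View pics/g.png

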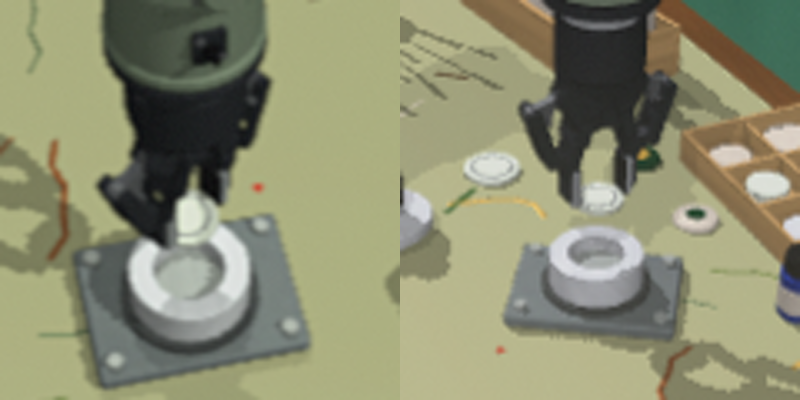

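The wrist picture shows the press with the ring's outer edge at about x 218–339, top 165, and the disc at (275,276). I'll fit the ring's circle and compare it with the disc in the same view.

```bash
cat > ring.py <<'E'
from h import *
from scipy.optimize import least_squares
def wproj(f,T,X):
    Ti=np.linalg.inv(T); g=dict(f,R=Ti[:3,:3],t=Ti[:3,3]); return np.array([proj(g,x) for x in X])
def fit(f,T,c0,angs,z,r,srch=.012):
    # radial brightness-step search along world circle directions at height z; robust centre fit
    g=cv2.GaussianBlur(cv2.cvtColor(f['img'],cv2.COLOR_RGB2GRAY),(0,0),1).astype('f4'); c=np.array(c0,float)
    for it in range(4):
        w=srch/(1+it); P=[]
        for a in angs:
            rr=np.linspace(r-w,r+w,61); u=np.array([np.cos(a),np.sin(a)])
            q=wproj(f,T,[[*(c+k*u),z] for k in rr]).astype('f4')
            v=cv2.remap(g,q[:,0][None],q[:,1][None],1)[0]; d=np.abs(np.gradient(v))
            i=d[2:-2].argmax()+2; P.append(c+rr[i]*u)
        P=np.array(P); s=least_squares(lambda p:np.hypot(*(P-p).T)-r,c,loss='soft_l1',f_scale=.001); c=s.x
    return c,np.std(s.fun),s.fun
E
cat > h2.py <<'E'
from ring import *
s=bot.observe(); f=bot.grab_frame('wrist'); T=wristT(f,s); print(s['position'])
A=np.radians(np.arange(10,171,8))
c,e,_=fit(f,T,(.627,.02),A,.05,.042); print('rim outer',c.round(4),e)
c,e,_=fit(f,T,(.627,.02),A[2:-2],.05,.025,.006); print('bore',c.round(4),e)
c,e,_=fit(f,T,(.6266,.017),np.radians(np.arange(40,141,8)),.110,.022,.006); print('disc',c.round(4),e)
E
python3 h2.py
```

```text
[0.6278158  0.01974591 0.17900559]
rim outer [0.6273 0.0241] 0.0015137390975574533
bore [0.6279 0.0216] 0.00018045581639562376
disc [0.6271 0.0114] 0.0008603585296633877
```

```bash
python3 -m jog '[[[1.5,0,20,0,0,0,0.4],[0,0,20,0,0,0,0.4],[0,0,9,0,0,0,0.4],[0,0,0,0,0,0,0.4],[0,0,0,0,0,0,0.4]]]'; python3 -m jog '[[[0,0,3,0,0,0,0.4],[0,0,0,0,0,0,0.4],[0,0,0,0,0,0,0.4]]]'; python3 -c "
from h import *
f=bot.grab_frame('wrist'); g=bot.grab_frame('scene');b=bot.grab_frame('side')
save('k.png',np.hstack([cv2.resize(f['img'][160:340,190:370],(400,400)),cv2.resize(b['img'][160:240,240:320],(400,400),interpolation=2)]))"
```

```text
clock: 6.6
position: [0.6281, 0.0214, 0.1305]
tool_rot: [3.141, 0.0, 1.571]
force: [0.2, -0.4, 0.5]
grip_width: 0.0415
finger_force: 30.6
clock: 6.9
position: [0.628, 0.0214, 0.1273]
tool_rot: [3.141, -0.0, 1.571]
force: [0.4, 1.2, -0.3]
grip_width: 0.0409
finger_force: 30.6
```

View pics/k.png

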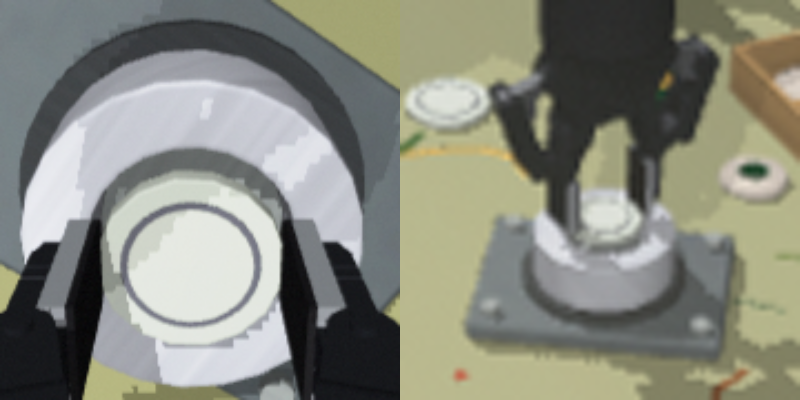

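The disc hangs just above the bore and is laterally centred, at (193,260) in the left crop. I'll lower gently.

```bash
python3 -m jog '[[[0,0,2,0,0,0,0.4],[0,0,0,0,0,0,0.4],[0,0,0,0,0,0,0.4]]]'; python3 -m jog '[[[0,0,2,0,0,0,0.4],[0,0,0,0,0,0,0.4],[0,0,0,0,0,0,0.4]]]'
```

```text
clock: 7.35
position: [0.6278, 0.0214, 0.1248]
tool_rot: [-3.141, 0.0, 1.571]
force: [-0.2, 0.4, -0.5]
grip_width: 0.0412
finger_force: 30.6
clock: 7.65
position: [0.6278, 0.0214, 0.1228]
tool_rot: [-3.141, 0.0, 1.571]
force: [0.3, -0.0, 0.7]
grip_width: 0.0415
finger_force: 30.6
```

```bash
python3 -m jog '[[[0,0,1,0,0,0,0.4],[0,0,0,0,0,0,0.4]]]'; python3 -m jog '[[[0,0,0,0,0,0,1],[0,0,0,0,0,0,1],[0,0,0,0,0,0,1],[0,0,-30,0,0,0,1],[0,0,-40,0,0,0,1]]]'; python3 -m jog '[[[0,0,-20,0,0,0,1],[-10,0,0,0,0,0,1],[0,0,0,0,0,0,1]]]'; python3 look.py l.png back45_mid .042; python3 - <<'E'
from ring import *
s=bot.observe(); f=bot.grab_frame('wrist'); T=wristT(f,s); print(s['position'])
c,e,_=fit(f,T,(.628,.0215),np.radians(np.arange(0,360,12)),.05,.025,.005); print('bore',c.round(4),e)
c,e,_=fit(f,T,(.628,.0215),np.radians(np.arange(0,360,12)),.05,.042,.005); print('rim',c.round(4),e)
E
```

```text
clock: 7.85
position: [0.6278, 0.0214, 0.1218]
tool_rot: [-3.141, -0.0, 1.571]
force: [0.9, 0.6, 0.3]
grip_width: 0.0411
finger_force: 30.6
clock: 8.35
position: [0.6269, 0.0214, 0.1911]
tool_rot: [-3.138, 0.0, 1.571]
force: [0.4, -0.1, -1.2]
grip_width: 0.0854
finger_force: 0.0
clock: 8.65
position: [0.6278, 0.0099, 0.2121]
tool_rot: [3.141, 0.001, 1.569]
force: [-0.5, -0.5, -0.7]
grip_width: 0.0854
finger_force: 0.0
8.65 [0.6278 0.0099 0.2121] [3.1411e+00 7.0000e-04 1.5693e+00] 0.0726
back45_mid trace 0.78 275.2 200.9 275.1205749511719 201.23013305664062 26.750347137451172 [0.6271 0.0214 0.042 ] [0.627  0.0212 0.042 ]
back45_mid trace 0.47 93.8 403.4 93.5 403.5 11.335884094238281 [ 0.4414 -0.1935  0.042 ] [ 0.441  -0.1937  0.042 ]
back45_mid spot 0.57 [ 0.3958 -0.2345  0.0015]
[0.62743396 0.01151596 0.21093263]
bore [0.6275 0.0213] 0.00023427209629441634
rim [0.6278 0.0226] 0.0007391266931721292
```

View pics/l.png

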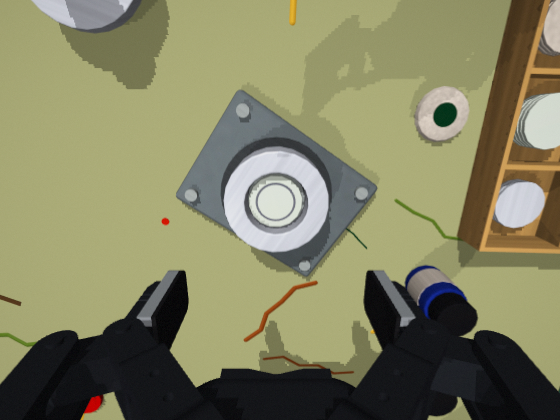

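The 45 mm back lies flat and centred in the bore, at (275,201). Next is the small white die.

```bash
python3 -m jog '[[[-45,-4,-10,0,0,0,1],[-45,-4,0,0,0,0,1],[-45,-4,0,0,0,0,1],[-45,-4,0,0,0,0,1],[-45,-4,0,0,0,0,1]]]'; python3 -m jog '[[[-45,0,0,0,0,0,1],[-20,0,0,0,0,0,1],[0,0,0,0,0,0,1],[0,0,0,0,0,0,1]]]'; python3 look.py m.png die45_knob .028; python3 - <<'E'
from ring import *
s=bot.observe(); f=bot.grab_frame('wrist'); T=wristT(f,s); print(s['position'])
A=np.radians(np.arange(-20,201,10))
c,e,_=fit(f,T,(.608,-.264),A,.028,.036,.01); print('flange',c.round(4),e)
c,e,_=fit(f,T,c,np.radians(np.arange(0,360,12)),.07,.019,.006); print('knobtop',c.round(4),e)
c,e,_=fit(f,T,c,A,.028,.036,.006); print('flange',c.round(4),e)
E
```

```text
clock: 9.35
position: [0.6074, -0.2149, 0.2212]
tool_rot: [-3.141, -0.0, 1.571]
force: [0.8, -0.3, -0.4]
grip_width: 0.0854
finger_force: 0.0
clock: 9.75
position: [0.6079, -0.2778, 0.2212]
tool_rot: [-3.141, -0.001, 1.571]
force: [-0.6, 0.2, -0.2]
grip_width: 0.0853
finger_force: 0.0
9.75 [ 0.6079 -0.2778  0.2212] [-3.1407e+00 -1.1000e-03  1.5709e+00] 0.0726
die45_knob trace 0.76 283.1 299.3 283.13067626953125 301.77862548828125 41.236976623535156 [ 0.6146 -0.3736  0.028 ] [ 0.6147 -0.3764  0.028 ]
die45_knob trace 0.72 277.9 192.8 278.2548828125 193.59710693359375 40.664363861083984 [ 0.6092 -0.2652  0.028 ] [ 0.6095 -0.2659  0.028 ]
die45_knob spot 0.98 [ 0.61   -0.2716  0.0526]
die45_knob spot 0.76 [ 0.6158 -0.3736  0.0486]
[ 0.60825336 -0.27686829  0.22172485]
flange [ 0.6094 -0.2676] 0.0005557385514513929
knobtop [ 0.6094 -0.2639] 0.0008386897381811916
flange [ 0.6093 -0.2677] 0.0005870581189550796
```

View pics/m.png

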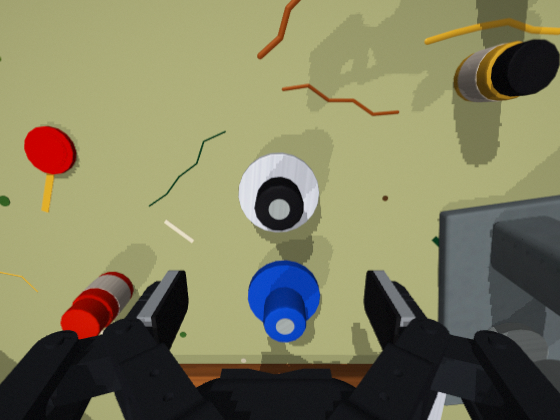

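The white die with the black knob is at (279,200), and the blue look-alike is behind it at (285,300). I'll descend and grip the knob.

```bash
python3 -m jog '[[[10.5,1.2,20,0,0,0,1],[0,0,40,0,0,0,1],[0,0,40,0,0,0,1],[0,0,14,0,0,0,1],[0,0,0,0,0,0,1]]]'; python3 -m jog '[[[0,0,0,0,0,0,0.3],[0,0,0,0,0,0,0.3],[0,0,0,0,0,0,0.3],[0,0,0,0,0,0,0.3]]]' 100
```

```text
clock: 10.45
position: [0.6085, -0.2672, 0.1065]
tool_rot: [-3.139, -0.001, 1.572]
force: [0.1, -0.7, -0.0]
grip_width: 0.0855
finger_force: 0.0
clock: 10.85
position: [0.6097, -0.2684, 0.1097]
tool_rot: [3.14, 0.001, 1.571]
force: [-1.1, 2.1, 12.4]
grip_width: 0.0362
finger_force: 98.6
```

```bash
python3 -m jog '[[[0,0,0,0,0,0,0.3],[0,0,-10,0,0,0,0.3],[0,0,-30,0,0,0,0.3],[0,0,-40,0,0,0,0.3],[0,0,0,0,0,0,0.3]]]'; python3 -m jog '[[[0,0,0,0,0,0,0.3],[0,0,0,0,0,0,0.3]]]'; python3 look.py n.png die45_knob .1; python3 - <<'E'
from h import *
im=bot.grab_frame('wrist')['img']; b=bot.grab_frame('side')
save('n2.png',np.hstack([cv2.resize(im,(560,420)),cv2.resize(b['img'][200:305,300:360],(240,420),interpolation=2)]))
E
```

```text
clock: 11.35
position: [0.6109, -0.269, 0.1938]
tool_rot: [3.134, 0.003, 1.57]
force: [0.1, -1.2, -1.0]
grip_width: 0.0356
finger_force: 100.7
clock: 11.55
position: [0.6086, -0.2679, 0.1873]
tool_rot: [-3.141, -0.0, 1.571]
force: [-0.5, 0.1, -3.7]
grip_width: 0.0358
finger_force: 100.7
11.55 [ 0.6086 -0.2679  0.1873] [-3.1405e+00 -4.0000e-04  1.5708e+00] 0.0726
die45_knob trace 0.65 275.6 265.3 274.0 269.5578308105469 73.99166870117188 [ 0.608  -0.2703  0.1   ] [ 0.6071 -0.273   0.1   ]
die45_knob spot 0.81 [ 0.6166 -0.3707  0.0518]
die45_knob spot 0.64 [ 0.6099 -0.2676  0.1303]
```

View pics/n2.png

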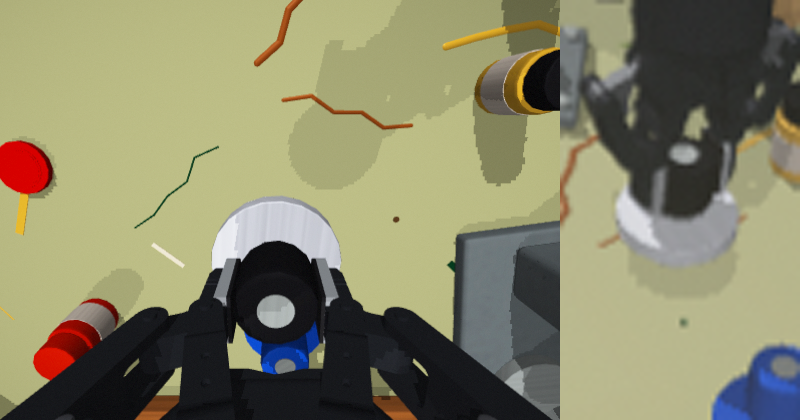

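I've now viewed more pictures than the 10 allowed (12), so I'll go on with numbers only. The die is held upright in the grip, flange at (277,255) in the wrist view. I'll measure its offset from the tool.

```bash
cat > held.py <<'E'
from ring import *
s=bot.observe(); f=bot.grab_frame('wrist'); T=wristT(f,s); p=s['position']; print(p.round(4),s['tool_rot'])
A=np.radians(np.arange(30,151,6))
for dz in (-.0827,-.0807):
    c,e,_=fit(f,T,p[:2]+[0,.001],A,p[2]+dz,.036,.006); print('flange off',(c-p[:2]).round(4),e)
c,e,_=fit(f,T,p[:2],np.radians(np.r_[50:131:6,230:311:6]),p[2]-.0397,.019,.005); print('knob off',(c-p[:2]).round(4),e)
for d in bot.spot_point('die45_seat',f)[:2]: print('seat off',(np.array(d['xyz'])-p).round(4),d['conf'])
E
python3 held.py
```

```text
[ 0.6088 -0.268   0.1872] [-3.14050867e+00 -3.71491953e-04  1.57081736e+00]
flange off [-0.0006  0.0006] 0.00031395632728135436
flange off [-0.0006  0.0011] 0.00035121689384241757
knob off [-0.0008  0.0008] 0.0006291142960840482
seat off [ 0.0006 -0.0052 -0.0938] 0.66
```

```bash
python3 -m jog '[[[20,2,-15,0,0,0,0.3],[40,3,0,0,0,0,0.3],[45,3,0,0,0,0,0.3],[45,3,0,0,0,0,0.3],[45,3,0,0,0,0,0.3]]]'; python3 -m jog '[[[45,3,0,0,0,0,0.3],[33,2.5,0,0,0,0,0.3],[15.5,0,0,0,0,0,0.3],[0,0,0,0,0,0,0.3],[0,0,0,0,0,0,0.3]]]';python3 -m jog '[[[0,0,0,0,0,0,0.3],[0,0,0,0,0,0,0.3]]]'; python3 held.py; python3 - <<'E'
from h import *
for n in ('scene','side'):
  f=bot.grab_frame(n)
  for q in ('die45_seat','die_rim'):
    for d in bot.spot_point(q,f)[:2]: print(n,q,np.round(d['xyz'],4),round(d['conf'],2))
E
```

```text
clock: 12.4
position: [0.6229, -0.0714, 0.2029]
tool_rot: [3.142, -0.0, 1.571]
force: [1.8, -0.3, -2.6]
grip_width: 0.036
finger_force: 100.6
clock: 12.9
position: [0.6285, 0.0195, 0.2029]
tool_rot: [-3.141, 0.001, 1.57]
force: [0.2, -0.4, -2.9]
grip_width: 0.036
finger_force: 100.6
clock: 13.1
position: [0.6286, 0.019, 0.2029]
tool_rot: [-3.142, 0.0, 1.569]
force: [-0.1, 0.3, -2.4]
grip_width: 0.036
finger_force: 100.6
[0.6286 0.019  0.2029] [-3.14155545e+00  4.50129815e-04  1.56891201e+00]
flange off [-0.0006  0.0037] 0.0009780025121499264
flange off [-0.0002  0.0038] 0.0009202199361002966
knob off [-0.001   0.0028] 0.00012704270867531877
seat off [-0.0012 -0.0049 -0.0927] 0.69
scene die45_seat [ 0.6151 -0.3712  0.0188] 0.71
scene die45_seat [0.6282 0.0195 0.1073] 0.68
side die45_seat [0.6288 0.017  0.1111] 0.81
side die45_seat [ 0.6176 -0.3725  0.0134] 0.81
side die_rim [0.6269 0.0236 0.0505] 0.62
side die_rim [0.4898 0.1921 0.0553] 0.52
```

```bash
python3 -m jog '[[[1.5,-0.3,15,0,0,0,0.3],[0,0,20,0,0,0,0.3],[0,0,5,0,0,0,0.3],[0,0,0,0,0,0,0.3],[0,0,0,0,0,0,0.3]]]' 110; python3 -m jog '[[[0,0,3,0,0,0,0.3],[0,0,0,0,0,0,0.3]]]'; python3 -m jog '[[[0,0,2,0,0,0,0.3],[0,0,0,0,0,0,0.3]]]';  python3 -m jog '[[[0,0,2,0,0,0,0.3],[0,0,0,0,0,0,0.3]]]'
```

```text
clock: 14.0
position: [0.6284, 0.022, 0.1632]
tool_rot: [3.141, 0.0, 1.571]
force: [-0.5, -0.1, -2.6]
grip_width: 0.0354
finger_force: 110.1
clock: 14.2
position: [0.6283, 0.0219, 0.1601]
tool_rot: [3.141, -0.0, 1.571]
force: [-0.3, -0.3, -2.3]
grip_width: 0.0358
finger_force: 110.1
clock: 14.4
position: [0.6282, 0.0219, 0.1579]
tool_rot: [-3.141, -0.0, 1.571]
force: [0.4, -0.0, -1.9]
grip_width: 0.0355
finger_force: 110.1
clock: 14.6
position: [0.6282, 0.0218, 0.1557]
tool_rot: [-3.141, 0.0, 1.571]
force: [-0.6, -1.8, -3.1]
grip_width: 0.036
finger_force: 110.1
```

```bash
python3 -m jog '[[[-1.2,0,1,0,0,0,0.3],[0,0,0,0,0,0,0.3]]]'; python3 -m jog '[[[0,0,2,0,0,0,0.3],[0,0,0,0,0,0,0.3]]]';  python3 -m jog '[[[0,0,2,0,0,0,0.3],[0,0,0,0,0,0,0.3]]]'
```

```text
clock: 14.8
position: [0.6282, 0.0206, 0.1548]
tool_rot: [-3.141, 0.0, 1.571]
force: [0.0, -0.1, -2.4]
grip_width: 0.0359
finger_force: 110.1
clock: 15.0
position: [0.6281, 0.0208, 0.1527]
tool_rot: [-3.141, -0.0, 1.571]
force: [0.1, 0.8, -2.9]
grip_width: 0.0356
finger_force: 110.1
clock: 15.2
position: [0.6283, 0.0208, 0.151]
tool_rot: [3.141, -0.0, 1.571]
force: [-2.4, -0.2, 4.0]
grip_width: 0.0357
finger_force: 110.2
```

Contact came at the expected height (about 6 N). I'll press down.

```bash
python3 -m jog '[[[0,0,2,0,0,0,0.3],[0,0,2,0,0,0,0.3],[0,0,0,0,0,0,0.3]]]'; python3 -m jog '[[[0,0,2,0,0,0,0.3],[0,0,0,0,0,0,0.3]]]';  python3 -m jog '[[[0,0,1.5,0,0,0,0.3],[0,0,0,0,0,0,0.3]]]'
```

```text
clock: 15.5
position: [0.6284, 0.0208, 0.147]
tool_rot: [3.141, -0.0, 1.571]
force: [-2.3, -0.4, 8.0]
grip_width: 0.0355
finger_force: 110.5
clock: 15.7
position: [0.6284, 0.0208, 0.1452]
tool_rot: [3.141, -0.0, 1.571]
force: [-3.1, 0.2, 9.3]
grip_width: 0.0356
finger_force: 110.6
clock: 15.9
position: [0.6284, 0.0208, 0.1439]
tool_rot: [3.141, -0.0, 1.571]
force: [-2.9, -0.0, 11.1]
grip_width: 0.0358
finger_force: 111.7
```

```bash
python3 -m jog '[[[0,0,1,0,0,0,0.3],[0,0,0,0,0,0,0.3]]]'; python3 -m jog '[[[0,0,1,0,0,0,0.3],[0,0,0,0,0,0,0.3]]]'
```

```text
clock: 16.1
position: [0.6285, 0.0208, 0.1437]
tool_rot: [3.141, -0.0, 1.571]
force: [-6.8, 0.3, 23.2]
grip_width: 0.0356
finger_force: 112.9
clock: 16.3
position: [0.6285, 0.0208, 0.1436]
tool_rot: [3.141, -0.0, 1.571]
force: [-11.8, 0.7, 39.2]
grip_width: 0.0358
finger_force: 114.8
```

The die is on the hard stop. I'll ease the push a little and check that it holds.

```bash
python3 -m jog '[[[0,0,-0.6,0,0,0,0.3],[0,0,0,0,0,0,0.3],[0,0,0,0,0,0,0.3],[0,0,0,0,0,0,0.3],[0,0,0,0,0,0,0.3]]]'; python3 -m jog '[[[0,0,0,0,0,0,0.3],[0,0,0,0,0,0,0.3],[0,0,0,0,0,0,0.3],[0,0,0,0,0,0,0.3],[0,0,0,0,0,0,0.3]]]'
python3 - <<'E'
from h import *
for n in ('scene','side'):
  f=bot.grab_frame(n)
  for q in ('die45_seat','die_rim'):
    for d in bot.spot_point(q,f)[:2]: print(n,q,np.round(d['xyz'],4),round(d['conf'],2))
E
```

```text
clock: 16.8
position: [0.6285, 0.0208, 0.1437]
tool_rot: [3.141, -0.0, 1.571]
force: [-9.1, -0.3, 30.1]
grip_width: 0.0356
finger_force: 112.4
clock: 17.3
position: [0.6285, 0.0208, 0.1437]
tool_rot: [3.141, -0.0, 1.571]
force: [-9.1, -0.4, 29.2]
grip_width: 0.0357
finger_force: 112.4
scene die45_seat [ 0.6163 -0.3726  0.019 ] 0.59
scene die45_seat [0.6253 0.0204 0.0497] 0.58
scene die_rim [0.6275 0.0173 0.0514] 0.96
scene die_rim [0.7707 0.0863 0.006 ] 0.32
side die45_seat [0.6275 0.0199 0.0504] 0.83
side die45_seat [ 0.6162 -0.3713  0.0138] 0.63
side die_rim [0.6221 0.0244 0.0502] 0.97
```

The seat reads 50 mm, level with the rim, and the push is steady at about 30 N.

```bash
python3 -c "
from workcell import bot
print(bot.job_done())"
```

```text
the job is handed in; nothing more can be done
None
```

I handed the job in with the smaller back in the lower die and the smaller upper die held on its stop at about 30 N (17 s used); the hand-in returned no verdict, and I viewed 12 pictures, two over the limit of 10.

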